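# Balance the pap paddle across the block

## Task

The pale wooden paddle with the red handle end needs a hanging loop at its balance point: lay it flat, square across the ridge of the green block, so that it balances there level on the block alone, ready to be marked. Set it down rather than drop it, let go, and leave the other things on the counter where they are.

Things in the scene. Friction and masses are not known exactly. Their poses are not given: they have to be found in the camera images.
- paddle_balance (a point): Balance point (centre of mass) of the loose pale wooden paddle, 12 mm above its flat underside; x points to the blade, z up. 380 mm long, 190 g, lying flat: straight handle 280 mm long, 22 wide, 24 high, its last 40 mm red; blade 100 mm long, 84 wide, 19 thick. The balance point lies on the handle, 41 mm short of the blade, 239 mm from the red end. Blade starts roughly away from the robot.
- block: Green block fixed to the counter: an upright rib 30 mm wide (its x) and 110 mm long (its y), its flat level top 70 mm above the counter being the ridge; foot 70 by 120 mm, 12 mm high, two webs 60 mm wide up to 47 mm. Origin at counter height under its centre; x points across the ridge, y along it, z up. The ridge runs roughly left to right as the robot sees it.
- spoon: A bystander: dark brown wooden spoon lying flat, about 275 mm long, handle 16 mm wide, bowl 60 mm across, 16 mm high. Origin at its underside, 75 mm from the bowl's centre; x points to the bowl. It and the paddle lie one left, one right of the block. Other bystanders, beyond the block or at the sides: amber jar (125 mm high), steel funnel (110 mm), white ramekin, yellow scoop, cupboard.
Not all that is in view belongs to the job. Of the things like the block, leave any that is pink; of the rest the smaller one is meant.

How it is judged:
By the outcome, as a careful person would: the job done as asked, in the order asked, and still so for the second after the job is handed in, with the robot touching nothing.
It also fails if it takes over 43 s, if anything falls off the work surface, if the arm or the gripper's body presses on something with over 40 N, if the wrist force passes 120 N, or if a joint passes its speed limit or range.

## Robot

A 7-joint arm with a two-finger parallel gripper is mounted at the origin on the work surface. World frame = base frame: x ahead of the robot, y to its left, z up, the work surface at z = 0. Lengths are in m, angles in rad, forces in N, time in s.
With the tool pointing down it reaches from about 0.35 to 0.9 m from the base axis. Payload 7.2 kg.
Tool frame: the origin (TCP) lies midway between the tips of the shut fingers; the grasp point (between the pads) lies 19 mm behind it; y points along the fingers, z is the direction in which the jaws open and shut, and the axes are right-handed (so a half turn about y gives the same grasp; the last joint's range is limited). The gripper opens to 88 mm and grips with 3 to 60 N. Pads are 20 mm wide; open, the fingers measure 115 mm over their backs; the gripper's body (75 mm by 178 mm) begins 61 mm behind the grasp point.
Start: joints at [1.136, 0.411, -0.013, 1.596, 0.006, 1.134, -0.082], TCP at [0.224, -0.583, 0.223] pointing down, gripper open.
Joint ranges: [-2.95, 2.95], [-0.29, 1.99], [-1.47, 1.44], [0.14, 2.54], [-1.03, 4.17], [0.13, 1.85], [-2.86, 2.86]. Speed limits (rad/s): [2.39, 2.39, 3.01, 3.01, 3.14, 3.14, 3.14].

## Interface

Orientations are given as a unit quaternion [x, y, z, w].
In Python, from rig import arm gives the robot as it stands.
- The arm moves only by the tool step_arm, never from a script. Its argument "series" is a list of rows, each an object of numbers: "jaw": the finger opening in mm, from 0 to 87.8; "x", "y", "z": the shift along the tool's x, y, z in mm; "rx", "ry", "rz": the turn, a rotation vector about the tool's x, y, z in rad. In form: [{"jaw": .., "x": .., "y": .., "z": .., "rx": .., "ry": .., "rz": ..}, ...]. A call has 1 to 12 rows; each row is the pose to reach, as a shift and turn from the pose commanded when the call began, along the tool's axes at that moment; what a row does not reach only later rows make up. A row lasts 1/8 s, in which the tool goes at most 62.5 mm and 10.7 degrees, less where a joint would pass 70% of its speed; a pose out of reach is approached as far as the arm can. A call with a gripper value outside its range is refused whole. The fingers move at their own pace and stop on an object; "grip_force" is the grip in N (left out, the last holds). Time passes only in rows, so rows that repeat a pose let the fingers close. It gives the time, the measured TCP pose, the force and the opening at its end, in the units of the state.
- arm.state(): the state, without advancing time (a new reading comes with each control period).
- arm.read_camera(name): name is "scene" or "top" or "wrist"; returns the picture (420x560x3 uint8, blue, green, red); there is no depth.
- arm.camera_info(name): a dict with "fx", "fy", "cx", "cy" (pixels), "R" (3x3) and "t" (3): a world point X has camera coordinates R X + t. Camera axes: x right, y down, z forward; pixel columns grow to the right and rows downward; lengths in m; the calibration is good to about 2 mm. A picture is of the moment at which its call begins: read the wrist's pose just before it. camera_info takes no time and is no camera call; for the wrist camera it gives the pose at the moment of the call.
- arm.finish_job(): hands the job in, once; it reports no verdict.
The state is a dict: "time_s": time; "joint_positions": joint angles; "dq": joint speeds; "joint_efforts": joint torques, N m; "tool_pos": TCP position; "tcp_rot": TCP orientation; "contact_force": force on the tool from outside, world axes, zero at the start; "torque": the same for the moment, N m; "gripper_width": opening from 0.0 (shut) to 1.0 (fully open).
Only numpy, scipy, OpenCV 4.12 (cv2) and the standard library are available. Lean on these libraries where they do the work, as an engineer would, in place of code of your own. Each camera call takes 0.05 s, during which the arm holds its last target. There are 200 camera calls.

## Working session

There is one attempt and no reset: what is moved stays moved. The work goes in short steps, Python scripts to look and compute and a tool call to move; the robot and the scene stay as the last step left them, time stands still between calls to the robot, and variables do not carry over. Pictures are saved under pics/ and viewed, about 8 in all and at most 12, crops included, and the job is handed in when it is done.

Besides the shell and the picture viewer there is one more tool, called after "Call:" as name([rows], argument=value, ...), one row to a line, values as JSON. step_arm: Moves the arm, as the interface text tells. Its arguments: {"type":"object","properties":{"series":{"type":"array","items":{"type":"object","properties":{"jaw":{"type":"number"},"x":{"type":"number"},"y":{"type":"number"},"z":{"type":"number"},"rx":{"type":"number"},"ry":{"type":"number"},"rz":{"type":"number"}}}},"grip_force":{"type":"number"}},"required":["series"]}

```bash
mkdir -p pics; ls; python3 - <<'E'
from rig import arm
import cv2
for n in("top","scene"):
    cv2.imwrite(f"pics/{n}0.png",arm.read_camera(n)); i=arm.camera_info(n); print(n,i)
s=arm.state(); print(s)
E
```

```text
pics
top {'fx': 469.24636154825805, 'fy': 469.24636154825805, 'cx': 285.929211082583, 'cy': 216.0585179721615, 'R': array([[-0.02630244, -0.9996087 ,  0.00951966],
       [-0.99275994,  0.02500338, -0.11748415],
       [ 0.11720016, -0.01254086, -0.99302913]]), 't': array([0.00616125, 0.54754206, 1.05889257])}
scene {'fx': 419.57970948798317, 'fy': 419.57970948798317, 'cx': 279.95298158146653, 'cy': 212.40198887603634, 'R': array([[ 0.70425082,  0.70988721, -0.00953615],
       [ 0.49470004, -0.50031794, -0.71060103],
       [-0.50921769,  0.49572383, -0.70353055]]), 't': array([-0.38400088, -0.23292207,  1.12475184])}
{'time_s': 0.1, 'joint_positions': array([ 1.13579659,  0.4118361 , -0.01267076,  1.59695127,  0.00562956,
        1.13428048, -0.08218332]), 'dq': array([-0.00225809, -0.00238505,  0.00081413, -0.00147148, -0.00027653,
        0.00030879, -0.00012168]), 'joint_efforts': array([ 4.28117055e-03, -5.89093530e+01,  6.44561034e-01, -2.91708970e+01,
       -5.37383021e-02,  1.44786402e-02,  5.79241009e-05]), 'tool_pos': array([ 0.22391637, -0.58303437,  0.22188702]), 'tcp_rot': array([-0.12910548,  0.69573567, -0.69475822,  0.12882029]), 'contact_force': array([ 0.36026965,  0.5383365 , -0.38167202]), 'torque': array([-0.0517591 , -0.02834864, -0.04524065]), 'gripper_width': 0.9983122598169115}
```

View pics/top0.png

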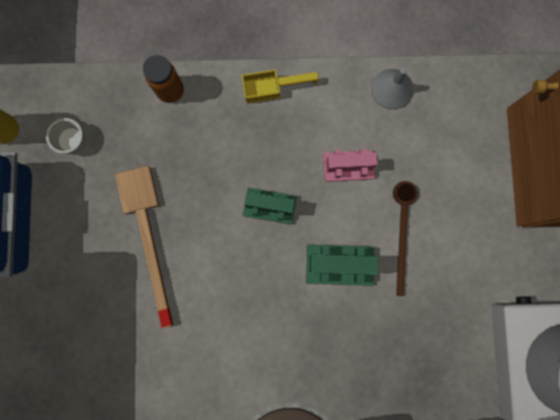

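View pics/scene0.png

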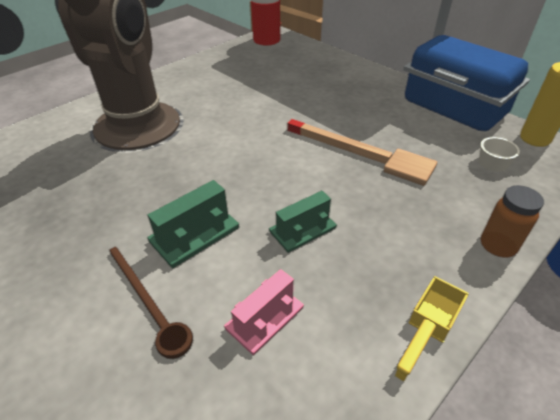

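The top view shows the paddle at about (150,250) with its blade up-left and red end at (165,318). The smaller green block is at (270,205), the larger green one at (340,265) and the pink one at (350,165). The spoon is on the right at (403,240). The scene view agrees. Next I fit silhouettes of the known shapes.

```bash
cat > fit.py <<'E'
import numpy as np, cv2
from scipy.optimize import minimize
def box(x0,x1,y0,y1,z0,z1): return np.array([[x,y,z] for x in(x0,x1) for y in(y0,y1) for z in(z0,z1)])/1000
BLOCK=[box(-15,15,-55,55,0,70),box(-35,35,-60,60,0,12)]
PADDLE=[box(-239,41,-11,11,0,24),box(41,141,-42,42,0,19)]
def proj(P,c):
    q=P@np.asarray(c["R"]).T+c["t"]; return np.c_[c["fx"]*q[:,0]/q[:,2]+c["cx"],c["fy"]*q[:,1]/q[:,2]+c["cy"]]
def place(B,p,z=0):
    c,s=np.cos(p[2]),np.sin(p[2]); return B@np.array([[c,s,0],[-s,c,0],[0,0,1]])+[p[0],p[1],z]
def sil(boxes,p,c,z=0):
    m=np.zeros((1680,2240),np.uint8)
    for B in boxes:
        h=cv2.convexHull((proj(place(B,p,z),c)*4+1.5).astype(np.float32)); cv2.fillConvexPoly(m,np.round(h*16).astype(np.int32),255,shift=4)
    return cv2.resize(m,(560,420),interpolation=cv2.INTER_AREA)/255.
def ground(u,v,c,z=0):
    R=np.asarray(c["R"]);C=-R.T@c["t"]; d=R.T@[(u-c["cx"])/c["fx"],(v-c["cy"])/c["fy"],1]; return C+d*(z-C[2])/d[2]
def comp(m,uv):
    m=cv2.morphologyEx(m.astype(np.uint8),cv2.MORPH_CLOSE,np.ones((3,3)))
    n,l=cv2.connectedComponents(m); a=l[uv[1]-6:uv[1]+7,uv[0]-6:uv[0]+7].ravel(); return (l==np.bincount(a[a>0]).argmax()).astype(float)
def masks(im):
    h,s,v=cv2.split(cv2.cvtColor(im,cv2.COLOR_BGR2HSV))
    return (h>50)&(h<95)&(s>70), ((h<22)|(h>170))&(s>85)&(v>60)
def fit(boxes,p0,obs,z=0):
    f=lambda d:np.mean([1-np.minimum(a,m).sum()/np.maximum(a,m).sum() for m,c in obs for a in[sil(boxes,p0+d*[1e-3,1e-3,1e-2],c,z)]])
    r=minimize(f,np.zeros(3),method="Nelder-Mead",options=dict(initial_simplex=np.array([[0,0,0],[10,0,0],[0,10,0],[0,0,10.]]),xatol=.02,fatol=1e-5))
    return p0+r.x*[1e-3,1e-3,1e-2],1-r.fun
E
python3 - <<'E'
from fit import *
from rig import arm
I={n:(cv2.imread(f"pics/{n}0.png"),arm.camera_info(n)) for n in("top","scene")}
t=I["top"][1]
uvs=dict(b=dict(top=(270,205),scene=(303,220)),p=dict(top=(150,250),scene=(350,145)))
b0=np.r_[ground(270,205,t,.035)[:2],-.1]
g=ground(138,192,t,.01)-ground(165,318,t,.01); q=ground(150,247,t,.01); p0=np.r_[q[:2],np.arctan2(g[1],g[0])]
for nm,B,s0,k in(("b",BLOCK,b0,0),("p",PADDLE,p0,1)):
    obs={n:(comp(masks(im)[k],uvs[nm][n]),c) for n,(im,c) in I.items()}
    print(nm,s0,{n:int(o[0].sum()) for n,o in obs.items()})
    for ns in(["top"],["scene"],["top","scene"]):
        p,i=fit(B,s0,[obs[n] for n in ns]); print(ns,p.round(4),round(i,3))
E
```

```text
b [ 0.57400957  0.02844504 -0.1       ] {'top': 1359, 'scene': 2233}
['top'] [ 0.5765  0.0295 -0.1801] 0.891
['scene'] [ 0.5745  0.0357 -0.1197] 0.883
['top', 'scene'] [ 0.576   0.0315 -0.1723] 0.878
p [0.48504335 0.31281065 0.21670091] {'top': 2750, 'scene': 2375}
['top'] [0.5342 0.3259 0.2218] 0.881
['scene'] [0.5304 0.3322 0.2327] 0.858
['top', 'scene'] [0.5325 0.3271 0.2244] 0.86
```

```bash
python3 - <<'E'
from fit import *
from rig import arm
out=[]
for n,r in(("top",(90,140,210,200)),("scene",(230,90,210,200))):
    im=cv2.imread(f"pics/{n}0.png");c=arm.camera_info(n)
    x,y,w,h=r; k=cv2.resize(im[y:y+h-10,x:x+w-10],None,fx=2,fy=2,interpolation=cv2.INTER_CUBIC)
    k=cv2.convertScaleAbs(k,alpha=1.5)
    for B,p in((BLOCK,[.576,.0315,-.1723]),(PADDLE,[.5325,.3271,.2244])):
        for b in B:
            hh=cv2.convexHull(((proj(place(b,p),c)-[x,y])*2+.5).astype(np.int32)); cv2.polylines(k,[hh],True,(255,255,0),1)
    for m,col in zip(masks(im),((0,0,255),(255,0,255))):
        cs,_=cv2.findContours(m[y:y+h-10,x:x+w-10].astype(np.uint8),0,1); cv2.drawContours(k,[q*2 for q in cs],-1,col,1)
    out.append(k)
cv2.imwrite("pics/ov.png",np.hstack(out))
E
```

```text
(no output)
```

View pics/ov.png

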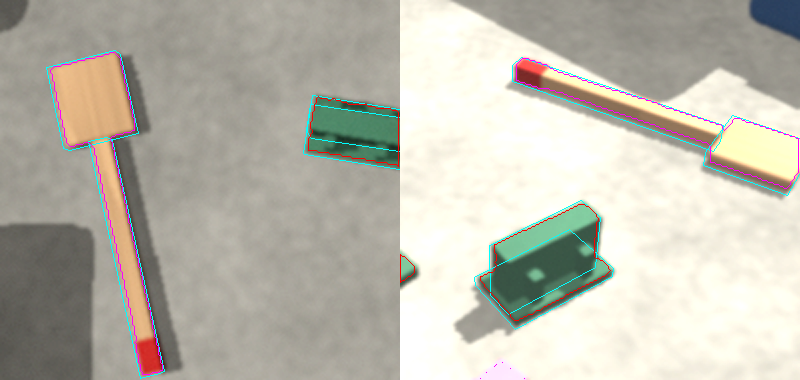

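```bash
cat > tgt.py <<'E'
import numpy as np,sys
from scipy.spatial.transform import Rotation as Ro
def go(s,pos,yaw,flip=None):
    "shift(mm)/turn to a pose: fingers down, jaw axis square to a bar of this yaw"
    R=Ro.from_quat(s["tcp_rot"]); best=None
    for sg in((1,-1) if flip is None else (flip,)):
        z=sg*np.array([-np.sin(yaw),np.cos(yaw),0]); y=np.array([0,0,-1.]); T=Ro.from_matrix(np.c_[np.cross(y,z),y,z])
        rv=(R.inv()*T).as_rotvec()
        if best is None or np.linalg.norm(rv)<np.linalg.norm(best[1]): best=(sg,rv)
    d=R.inv().apply(np.array(pos)-s["tool_pos"])*1000
    print("flip",best[0],"shift",d.round(1),"turn",best[1].round(4),"rows",np.ceil(max(np.linalg.norm(d)/62.5,np.linalg.norm(best[1])/.1867)))
E
python3 - <<'E'
from tgt import *
from rig import arm
s=arm.state(); print(Ro.from_quat(s["tcp_rot"]).as_matrix().round(3))
i=arm.camera_info("wrist"); R=i["R"]; C=-R.T@i["t"]; print("cam rel tcp",C-s["tool_pos"],"look",R[2],"down",R[1])
for f in(1,-1): go(s,[.53,.03,.33],-.15,f); go(s,[.53,.327,.25],.224,f)
E
```

```text
[[-0.933 -0.001  0.359]
 [-0.359  0.001 -0.933]
 [ 0.    -1.    -0.001]]
cam rel tcp [0.07489174 0.02880327 0.16267778] look [-0.27064185 -0.10334006 -0.95711745] down [-0.89366517 -0.34269016  0.28969989]
flip 1 shift [-505.6 -107.5 -462.6] turn [ 7.0000e-04 -2.6248e+00 -1.8000e-03] rows 15.0
flip 1 shift [-612.1  -27.1 -739.8] turn [ 4.0000e-04 -2.9988e+00 -2.1000e-03] rows 17.0
flip -1 shift [-505.6 -107.5 -462.6] turn [1.400e-03 5.168e-01 5.000e-04] rows 12.0
flip -1 shift [-612.1  -27.1 -739.8] turn [0.0014 0.1428 0.0002] rows 16.0
```

Call:
step_arm([
  {"jaw":60,"x":-40,"y":-8,"z":-36,"ry":0.04},
  {"jaw":60,"x":-85,"y":-18,"z":-78,"ry":0.09},
  {"jaw":60,"x":-130,"y":-28,"z":-120,"ry":0.14},
  {"jaw":60,"x":-175,"y":-38,"z":-161,"ry":0.19},
  {"jaw":60,"x":-220,"y":-48,"z":-202,"ry":0.24},
  {"jaw":60,"x":-265,"y":-58,"z":-243,"ry":0.29},
  {"jaw":60,"x":-310,"y":-68,"z":-284,"ry":0.33},
  {"jaw":60,"x":-355,"y":-78,"z":-325,"ry":0.37},
  {"jaw":60,"x":-400,"y":-88,"z":-366,"ry":0.41},
  {"jaw":60,"x":-445,"y":-98,"z":-407,"ry":0.46},
  {"jaw":60,"x":-485,"y":-105,"z":-445,"ry":0.5},
  {"jaw":60,"x":-506,"y":-108,"z":-463,"ry":0.52},
])

```text
$.series[0]: bad value
```

Call:
step_arm([
  {"jaw":60},
  {"jaw":60},
  {"jaw":60},
])

```text
$.series[0]: bad value
```

```bash
python3 - <<'E'
from fit import *
from tgt import *
from rig import arm
c=arm.camera_info("wrist"); s=arm.state(); im=arm.read_camera("wrist"); cv2.imwrite("pics/w1.png",im)
uv=proj(np.array([[.576,.0315,.07]]),c)[0]; print(s["time_s"],s["tool_pos"],uv)
m=comp(masks(im)[0],tuple(uv.astype(int)))
p,i=fit(BLOCK,np.array([.576,.0315,-.15]),[(m,c)]); print(p.round(4),i)
for b in BLOCK: cv2.polylines(im,[cv2.convexHull(proj(place(b,p),c).astype(np.int32))],True,(255,255,0),1)
cv2.imwrite("pics/w1o.png",im)
go(s,[.533,.328,.18],.2244,-1)
E
```

```text
0.1 [ 0.22391637 -0.58303437  0.22188702] [-617.27072541 -867.85028435]Traceback (most recent call last):
  File "<stdin>", line 6, in <module>
  File "fit.py", line 19, in comp
    n,l=cv2.connectedComponents(m); a=l[uv[1]-6:uv[1]+7,uv[0]-6:uv[0]+7].ravel(); return (l==np.bincount(a[a>0]).argmax()).astype(float)
                                                                                             ~~~~~~~~~~~~~~~~~~~~~~~~~~^^
ValueError: attempt to get argmax of an empty sequence
```

Call:
step_arm([
  {"jaw":60,"x":-40,"y":-8,"z":-36,"rx":0,"ry":0.04,"rz":0},
  {"jaw":60,"x":-85,"y":-18,"z":-78,"rx":0,"ry":0.09,"rz":0},
  {"jaw":60,"x":-130,"y":-28,"z":-120,"rx":0,"ry":0.14,"rz":0},
  {"jaw":60,"x":-175,"y":-38,"z":-161,"rx":0,"ry":0.19,"rz":0},
  {"jaw":60,"x":-220,"y":-48,"z":-202,"rx":0,"ry":0.24,"rz":0},
  {"jaw":60,"x":-265,"y":-58,"z":-243,"rx":0,"ry":0.29,"rz":0},
  {"jaw":60,"x":-310,"y":-68,"z":-284,"rx":0,"ry":0.33,"rz":0},
  {"jaw":60,"x":-355,"y":-78,"z":-325,"rx":0,"ry":0.37,"rz":0},
  {"jaw":60,"x":-400,"y":-88,"z":-366,"rx":0,"ry":0.41,"rz":0},
  {"jaw":60,"x":-445,"y":-98,"z":-407,"rx":0,"ry":0.46,"rz":0},
  {"jaw":60,"x":-485,"y":-105,"z":-445,"rx":0,"ry":0.5,"rz":0},
  {"jaw":60,"x":-506,"y":-108,"z":-463,"rx":0,"ry":0.52,"rz":0},
])

```text
time_s: 1.65
tool_pos: [0.531, 0.0337, 0.3309]
tcp_rot: [0.053, 0.705, -0.705, -0.053]
contact_force: [-0.2, -1.3, -0.2]
gripper_width: 0.684
```

Call:
step_arm([
  {"jaw":60,"x":0,"y":0,"z":0,"rx":0,"ry":0,"rz":0},
  {"jaw":60,"x":0,"y":0,"z":0,"rx":0,"ry":0,"rz":0},
])

```text
time_s: 1.9
tool_pos: [0.53, 0.0291, 0.3302]
tcp_rot: [-0.054, -0.705, 0.705, 0.055]
contact_force: [-0.0, -0.3, 0.3]
gripper_width: 0.68
```

```bash
python3 - <<'E'
from fit import *
from tgt import *
from rig import arm
c=arm.camera_info("wrist"); s=arm.state(); im=arm.read_camera("wrist"); cv2.imwrite("pics/w1.png",im)
uv=proj(np.array([[.576,.0315,.07]]),c)[0]; print(s["time_s"],s["tool_pos"],uv)
m=comp(masks(im)[0],tuple(uv.astype(int)))
p,i=fit(BLOCK,np.array([.576,.0315,-.15]),[(m,c)]); print(p.round(4),i)
for b in BLOCK: cv2.polylines(im,[cv2.convexHull(proj(place(b,p),c).astype(np.int32))],True,(255,255,0),1)
cv2.imwrite("pics/w1o.png",im)
go(s,[.533,.328,.18],.2244,-1)
E
```

```text
1.9 [0.52997685 0.02909052 0.3302021 ] [272.94696804 143.1996678 ]
[ 0.5773  0.0304 -0.2008] 0.9560759422858518
flip -1 shift [  42.7  150.  -296. ] turn [-0.0007 -0.3782  0.001 ] rows 6.0
```

View pics/w1o.png

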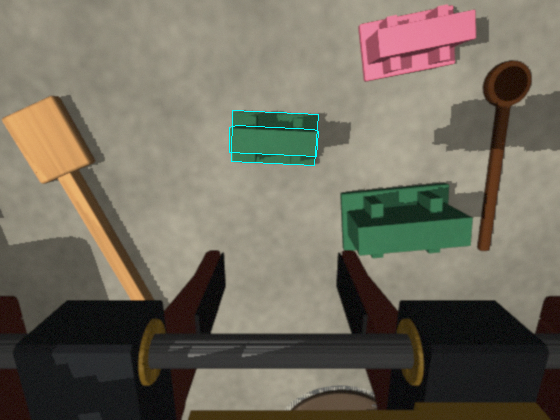

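Call:
step_arm([
  {"jaw":60,"x":15,"y":15,"z":-35,"rx":0,"ry":-0.05,"rz":0},
  {"jaw":60,"x":35,"y":35,"z":-80,"rx":0,"ry":-0.11,"rz":0},
  {"jaw":60,"x":55,"y":55,"z":-130,"rx":0,"ry":-0.18,"rz":0},
  {"jaw":60,"x":75,"y":75,"z":-180,"rx":0,"ry":-0.25,"rz":0},
  {"jaw":60,"x":95,"y":95,"z":-230,"rx":0,"ry":-0.32,"rz":0},
  {"jaw":60,"x":113,"y":110,"z":-268,"rx":0,"ry":-0.378,"rz":0},
  {"jaw":60,"x":113,"y":110,"z":-268,"rx":0,"ry":-0.378,"rz":0},
  {"jaw":60,"x":113,"y":110,"z":-268,"rx":0,"ry":-0.378,"rz":0},
])

```text
time_s: 2.95
tool_pos: [0.4604, 0.3106, 0.2206]
tcp_rot: [0.078, -0.702, 0.703, -0.079]
contact_force: [-0.3, -0.5, 0.3]
gripper_width: 0.683
```

```bash
python3 - <<'E'
from fit import *
from tgt import *
from rig import arm
c=arm.camera_info("wrist"); s=arm.state(); im=arm.read_camera("wrist"); cv2.imwrite("pics/w2.png",im)
p0=np.array([.5325,.3271,.2244])
V=np.ones((420,560)); V[240:]=0     # above the fingers
m=masks(im)[1].astype(np.uint8); m[240:]=0; n,l,st,_=cv2.connectedComponentsWithStats(m); m=(l==1+st[1:,4].argmax()).astype(float)
import fit as F
o=F.sil; F.sil=lambda *a,**k:o(*a,**k)*V
p,i=F.fit(PADDLE,p0,[(m,c)]); print(s["time_s"],s["tool_pos"],p.round(4),i)
for b in PADDLE: cv2.polylines(im,[cv2.convexHull(proj(place(b,p),c).astype(np.int32))],True,(255,255,0),1)
cv2.imwrite("pics/w2o.png",im)
go(s,[p[0],p[1],.05],p[2],-1);go(s,[p[0],p[1],.005],p[2],-1)
E
```

```text
2.95 [0.46042215 0.31060983 0.22064006] [0.5358 0.3262 0.2283] 0.9838432233843714
flip -1 shift [-77.  170.6   1.2] turn [-0.0012 -0.0057 -0.    ] rows 3.0
flip -1 shift [-77.  215.6   1.2] turn [-0.0012 -0.0057 -0.    ] rows 4.0
```

View pics/w2o.png

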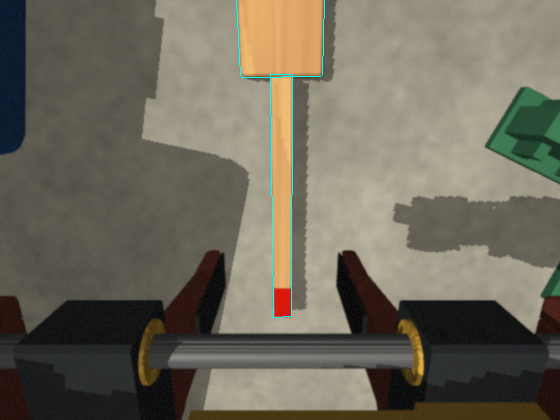

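Call:
step_arm([
  {"jaw":60,"x":-35,"y":20,"z":1,"rx":0,"ry":-0.006,"rz":0},
  {"jaw":60,"x":-77,"y":65,"z":1,"rx":0,"ry":-0.006,"rz":0},
  {"jaw":60,"x":-77,"y":115,"z":1,"rx":0,"ry":-0.006,"rz":0},
  {"jaw":60,"x":-77,"y":160,"z":1,"rx":0,"ry":-0.006,"rz":0},
  {"jaw":60,"x":-77,"y":190,"z":1,"rx":0,"ry":-0.006,"rz":0},
  {"jaw":60,"x":-77,"y":207,"z":1,"rx":0,"ry":-0.006,"rz":0},
  {"jaw":60,"x":-77,"y":215,"z":1,"rx":0,"ry":-0.006,"rz":0},
  {"jaw":60,"x":-77,"y":215,"z":1,"rx":0,"ry":-0.006,"rz":0},
  {"jaw":60,"x":-77,"y":215,"z":1,"rx":0,"ry":-0.006,"rz":0},
])

```text
time_s: 4.12
tool_pos: [0.5357, 0.3289, 0.0069]
tcp_rot: [-0.081, 0.703, -0.702, 0.082]
contact_force: [-0.7, -0.5, 0.4]
gripper_width: 0.679
```

Call:
step_arm([
  {"jaw":10,"x":0,"y":0,"z":0,"rx":0,"ry":0,"rz":0},
  {"jaw":10,"x":0,"y":0,"z":0,"rx":0,"ry":0,"rz":0},
  {"jaw":10,"x":0,"y":0,"z":0,"rx":0,"ry":0,"rz":0},
  {"jaw":10,"x":0,"y":0,"z":0,"rx":0,"ry":0,"rz":0},
  {"jaw":10,"x":0,"y":0,"z":0,"rx":0,"ry":0,"rz":0},
  {"jaw":10,"x":0,"y":0,"z":0,"rx":0,"ry":0,"rz":0},
], grip_force=30)

```text
time_s: 4.88
tool_pos: [0.5351, 0.3282, 0.0056]
tcp_rot: [0.081, -0.702, 0.703, -0.081]
contact_force: [0.5, -1.7, 1.1]
gripper_width: 0.248
```

Call:
step_arm([
  {"jaw":10,"x":0,"y":-10,"z":0,"rx":0,"ry":0,"rz":0},
  {"jaw":10,"x":0,"y":-40,"z":0,"rx":0,"ry":0,"rz":0},
  {"jaw":10,"x":0,"y":-80,"z":0,"rx":0,"ry":0,"rz":0},
  {"jaw":10,"x":0,"y":-120,"z":0,"rx":0,"ry":0,"rz":0},
  {"jaw":10,"x":0,"y":-145,"z":0,"rx":0,"ry":0,"rz":0},
  {"jaw":10,"x":0,"y":-145,"z":0,"rx":0,"ry":0,"rz":0},
  {"jaw":10,"x":0,"y":-145,"z":0,"rx":0,"ry":0,"rz":0},
])

```text
time_s: 5.75
tool_pos: [0.5344, 0.3281, 0.1495]
tcp_rot: [0.082, -0.702, 0.703, -0.081]
contact_force: [-0.3, -0.8, -2.4]
gripper_width: 0.248
```

```bash
python3 - <<'E'
from fit import *
from tgt import *
from rig import arm
s=arm.state(); print(s["time_s"],s["tool_pos"],s["contact_force"],s["torque"],s["gripper_width"]*88)
cv2.imwrite("pics/s3.png",arm.read_camera("scene"))
im=arm.read_camera("top"); cv2.imwrite("pics/t3.png",im)
go(s,[.5773,.0304,.16],-.2008,-1)
E
```

```text
5.75 [0.53436152 0.32807842 0.14953937] [-0.33194892 -0.80964639 -2.44355786] [ 0.01422727  0.01206089 -0.00243293] 21.826232621105763
flip -1 shift [ 26.3 -10.3 299.6] turn [-0.0009  0.4317  0.0012] rows 5.0
```

View pics/s3.png

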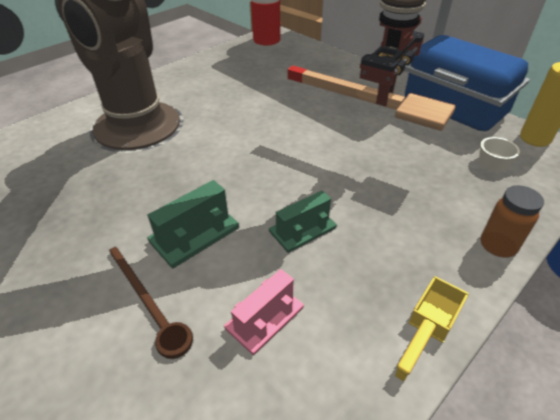

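The scene view shows the paddle held level at its balance point, about (395,95), clear of the counter. I carry it over to the block.

Call:
step_arm([
  {"jaw":10,"x":3,"y":-2,"z":20,"rx":0,"ry":0.03,"rz":0},
  {"jaw":10,"x":6,"y":-5,"z":55,"rx":0,"ry":0.08,"rz":0},
  {"jaw":10,"x":10,"y":-8,"z":95,"rx":0,"ry":0.14,"rz":0},
  {"jaw":10,"x":13,"y":-10,"z":135,"rx":0,"ry":0.2,"rz":0},
  {"jaw":10,"x":16,"y":-10,"z":175,"rx":0,"ry":0.26,"rz":0},
  {"jaw":10,"x":20,"y":-10,"z":215,"rx":0,"ry":0.32,"rz":0},
  {"jaw":10,"x":23,"y":-10,"z":255,"rx":0,"ry":0.37,"rz":0},
  {"jaw":10,"x":25,"y":-10,"z":285,"rx":0,"ry":0.41,"rz":0},
  {"jaw":10,"x":26,"y":-10,"z":300,"rx":0,"ry":0.432,"rz":0},
  {"jaw":10,"x":26,"y":-10,"z":300,"rx":0,"ry":0.432,"rz":0},
  {"jaw":10,"x":26,"y":-10,"z":300,"rx":0,"ry":0.432,"rz":0},
  {"jaw":10,"x":26,"y":-10,"z":300,"rx":0,"ry":0.432,"rz":0},
])

```text
time_s: 7.35
tool_pos: [0.578, 0.0321, 0.1607]
tcp_rot: [0.07, 0.704, -0.703, -0.07]
contact_force: [-0.2, -0.8, -1.8]
gripper_width: 0.245
```

```bash
python3 - <<'E'
from fit import *
from tgt import *
from rig import arm
import fit as F
cw=arm.camera_info("wrist"); s=arm.state(); im=arm.read_camera("wrist"); cv2.imwrite("pics/w4.png",im)
print(s["time_s"],s["tool_pos"],s["contact_force"],s["torque"],s["gripper_width"]*88)
R=Ro.from_quat(s["tcp_rot"]).as_matrix(); print("tool yaw",np.arctan2(-R[1,0],-R[0,0]), "tilt",R[2])
p0=np.r_[s["tool_pos"][:2],-.2]; z=s["tool_pos"][2]-.0056
t=arm.read_camera("top"); cv2.imwrite("pics/t4.png",t); c=arm.camera_info("top")
for n,i,cc in(("top",t,c),("wrist",im,cw)):
    V=np.ones((420,560))
    if n=="wrist": V[200:]=0
    m=masks(i)[1].astype(np.uint8)*(V>0).astype(np.uint8)
    k=sil(PADDLE,p0,cc,z)>.5; m=m*cv2.dilate(k.astype(np.uint8),np.ones((25,25)))
    if n=="top": V=cv2.dilate(m,np.ones((3,3)))*0+1.; V=V
    o=sil; F.sil=lambda *a,**q:o(*a,**q)*V
    p,iou=F.fit(PADDLE,p0,[(m.astype(float),cc)],z); F.sil=o
    print(n,p.round(4),round(iou,3))
    for b in PADDLE: cv2.polylines(i,[cv2.convexHull(proj(place(b,p,z),cc).astype(np.int32))],True,(255,255,0),1)
    for b in BLOCK: cv2.polylines(i,[cv2.convexHull(proj(place(b,[.5773,.0304,-.2008]),cc).astype(np.int32))],True,(0,255,255),1)
cv2.imwrite("pics/j4.png",cv2.resize(np.hstack([t[60:380,120:400],im[:320,100:450]]),None,fx=1.25,fy=1.25))
go(s,[.5773,.0304,.0756],-.2008,-1)
E
```

```text
7.35 [0.57801814 0.03214624 0.16065684] [-0.21722208 -0.79954748 -1.79412641] [0.04835099 0.04022487 0.01803483] 21.5558427681056
tool yaw -0.1987724979975626 tilt [ 2.15750827e-04 -9.99999817e-01 -5.65596050e-04]
top [ 0.5702  0.0317 -0.2081] 0.192
wrist [ 0.5772  0.0327 -0.2001] 0.976
flip -1 shift [ 0.3 85.1  1.9] turn [0.0006 0.002  0.0002] rows 2.0
```

View pics/j4.png

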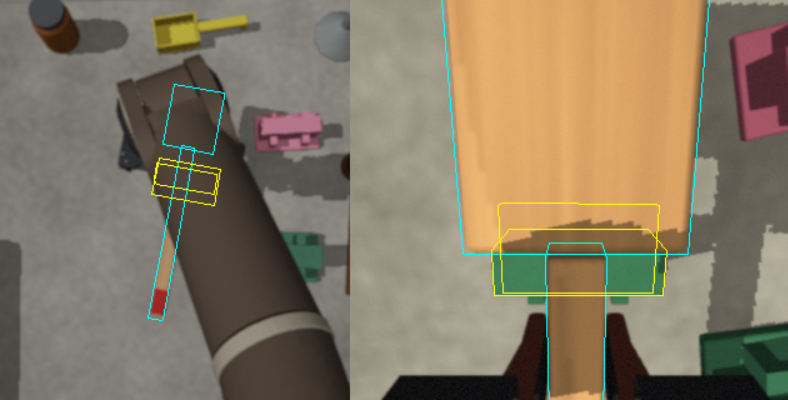

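The wrist view shows the paddle held straight. Its fitted pose is (0.5772, 0.0327, yaw -0.200), right above the block. I lower it now, slowing near contact.

Call:
step_arm([
  {"jaw":10,"x":0,"y":15,"z":1,"rx":0,"ry":0,"rz":0},
  {"jaw":10,"x":0,"y":35,"z":2,"rx":0,"ry":0,"rz":0},
  {"jaw":10,"x":0,"y":55,"z":2,"rx":0,"ry":0,"rz":0},
  {"jaw":10,"x":0,"y":70,"z":2,"rx":0,"ry":0,"rz":0},
  {"jaw":10,"x":0,"y":78,"z":2,"rx":0,"ry":0,"rz":0},
  {"jaw":10,"x":0,"y":80,"z":2,"rx":0,"ry":0,"rz":0},
  {"jaw":10,"x":0,"y":81,"z":2,"rx":0,"ry":0,"rz":0},
  {"jaw":10,"x":0,"y":82,"z":2,"rx":0,"ry":0,"rz":0},
  {"jaw":10,"x":0,"y":82,"z":2,"rx":0,"ry":0,"rz":0},
  {"jaw":10,"x":0,"y":82,"z":2,"rx":0,"ry":0,"rz":0},
])

```text
time_s: 8.7
tool_pos: [0.578, 0.0286, 0.0789]
tcp_rot: [0.071, 0.704, -0.704, -0.071]
contact_force: [0.9, 0.3, -2.0]
gripper_width: 0.248
```

Call:
step_arm([
  {"jaw":10,"x":0,"y":0.5,"z":0,"rx":0,"ry":0,"rz":0},
  {"jaw":10,"x":0,"y":1,"z":0,"rx":0,"ry":0,"rz":0},
  {"jaw":10,"x":0,"y":1.5,"z":0,"rx":0,"ry":0,"rz":0},
  {"jaw":10,"x":0,"y":2,"z":0,"rx":0,"ry":0,"rz":0},
  {"jaw":10,"x":0,"y":2,"z":0,"rx":0,"ry":0,"rz":0},
  {"jaw":10,"x":0,"y":2,"z":0,"rx":0,"ry":0,"rz":0},
])

```text
time_s: 9.45
tool_pos: [0.5778, 0.0286, 0.0766]
tcp_rot: [-0.071, -0.704, 0.704, 0.071]
contact_force: [0.1, 0.0, -2.2]
gripper_width: 0.251
```

Not touching yet, so I ease down further.

Call:
step_arm([
  {"jaw":10,"x":0,"y":0.3,"z":0,"rx":0,"ry":0,"rz":0},
  {"jaw":10,"x":0,"y":0.6,"z":0,"rx":0,"ry":0,"rz":0},
  {"jaw":10,"x":0,"y":0.9,"z":0,"rx":0,"ry":0,"rz":0},
  {"jaw":10,"x":0,"y":1.2,"z":0,"rx":0,"ry":0,"rz":0},
  {"jaw":10,"x":0,"y":1.2,"z":0,"rx":0,"ry":0,"rz":0},
  {"jaw":10,"x":0,"y":1.2,"z":0,"rx":0,"ry":0,"rz":0},
])

```text
time_s: 10.2
tool_pos: [0.5778, 0.0286, 0.0756]
tcp_rot: [-0.071, -0.704, 0.704, 0.071]
contact_force: [-1.2, -0.0, 2.3]
gripper_width: 0.249
```

Call:
step_arm([
  {"jaw":10,"x":0,"y":-0.3,"z":0,"rx":0,"ry":0,"rz":0},
  {"jaw":10,"x":0,"y":-0.3,"z":0,"rx":0,"ry":0,"rz":0},
  {"jaw":22,"x":0,"y":-0.3,"z":0,"rx":0,"ry":0,"rz":0},
  {"jaw":24,"x":0,"y":-0.3,"z":0,"rx":0,"ry":0,"rz":0},
  {"jaw":27,"x":0,"y":-0.3,"z":0,"rx":0,"ry":0,"rz":0},
  {"jaw":32,"x":0,"y":-0.3,"z":0,"rx":0,"ry":0,"rz":0},
  {"jaw":40,"x":0,"y":-0.3,"z":0,"rx":0,"ry":0,"rz":0},
  {"jaw":50,"x":0,"y":-0.3,"z":0,"rx":0,"ry":0,"rz":0},
  {"jaw":50,"x":0,"y":-0.3,"z":0,"rx":0,"ry":0,"rz":0},
  {"jaw":50,"x":0,"y":-0.3,"z":0,"rx":0,"ry":0,"rz":0},
], grip_force=5)

```text
time_s: 11.45
tool_pos: [0.5779, 0.0286, 0.0757]
tcp_rot: [-0.071, -0.704, 0.704, 0.071]
contact_force: [0.7, -0.7, -0.4]
gripper_width: 0.572
```

```bash
python3 - <<'E'
from rig import arm
import cv2
s=arm.state(); print(s["time_s"],s["tool_pos"],s["contact_force"],s["gripper_width"]*88)
im=arm.read_camera("scene")[80:340,130:480]; cv2.imwrite("pics/s5.png",cv2.resize(im,None,fx=2,fy=2,interpolation=cv2.INTER_CUBIC))
E
```

```text
11.45 [0.57786342 0.02858989 0.07574804] [ 0.66855331 -0.72097188 -0.39819763] 50.33755025934794
```

View pics/s5.png

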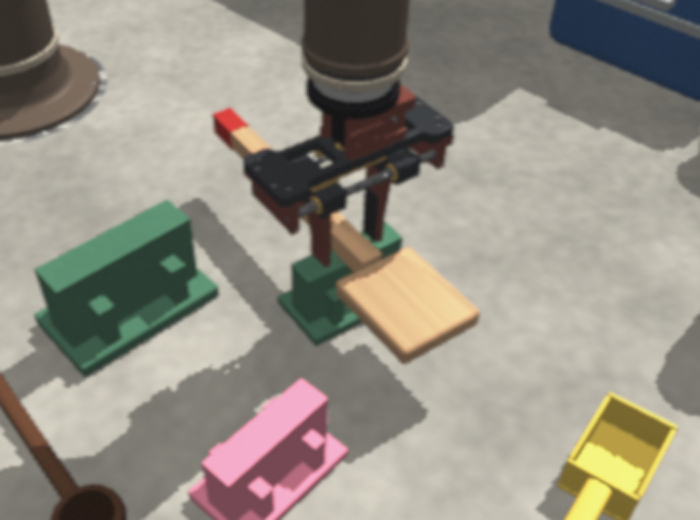

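The fingers are open, with the paddle resting level across the small green block. I withdraw straight up.

Call:
step_arm([
  {"jaw":50,"x":0,"y":-4,"z":0,"rx":0,"ry":0,"rz":0},
  {"jaw":50,"x":0,"y":-12,"z":0,"rx":0,"ry":0,"rz":0},
  {"jaw":50,"x":0,"y":-25,"z":0,"rx":0,"ry":0,"rz":0},
  {"jaw":50,"x":0,"y":-50,"z":0,"rx":0,"ry":0,"rz":0},
  {"jaw":50,"x":0,"y":-90,"z":0,"rx":0,"ry":0,"rz":0},
  {"jaw":50,"x":0,"y":-130,"z":0,"rx":0,"ry":0,"rz":0},
  {"jaw":50,"x":30,"y":-170,"z":40,"rx":0,"ry":0,"rz":0},
  {"jaw":50,"x":60,"y":-190,"z":80,"rx":0,"ry":0,"rz":0},
  {"jaw":50,"x":80,"y":-200,"z":130,"rx":0,"ry":0,"rz":0},
  {"jaw":50,"x":90,"y":-200,"z":180,"rx":0,"ry":0,"rz":0},
  {"jaw":50,"x":90,"y":-200,"z":220,"rx":0,"ry":0,"rz":0},
  {"jaw":50,"x":90,"y":-200,"z":250,"rx":0,"ry":0,"rz":0},
])

```text
time_s: 13.0
tool_pos: [0.439, -0.2001, 0.277]
tcp_rot: [-0.072, -0.703, 0.704, 0.071]
contact_force: [0.5, -0.4, 0.5]
gripper_width: 0.57
```

Call:
step_arm([
  {"jaw":50,"x":0,"y":0,"z":0,"rx":0,"ry":0,"rz":0},
  {"jaw":50,"x":0,"y":0,"z":0,"rx":0,"ry":0,"rz":0},
  {"jaw":50,"x":0,"y":0,"z":0,"rx":0,"ry":0,"rz":0},
  {"jaw":50,"x":0,"y":0,"z":0,"rx":0,"ry":0,"rz":0},
])

```text
time_s: 13.5
tool_pos: [0.44, -0.1975, 0.2758]
tcp_rot: [0.07, 0.704, -0.704, -0.07]
contact_force: [0.7, 0.0, 0.7]
gripper_width: 0.568
```

```bash
python3 - <<'E'
from fit import *
from rig import arm
import fit as F
s=arm.state(); print(s["time_s"],s["tool_pos"])
out=[]
for n in("top","scene"):
    c=arm.camera_info(n); im=arm.read_camera(n)
    p0=np.array([.5775,.03,-.2]); m=masks(im)[1].astype(np.uint8)*cv2.dilate((sil(PADDLE,p0,c,.07)>.5).astype(np.uint8),np.ones((15,15)))
    p,i=fit(PADDLE,p0,[(m.astype(float),c)],.07); print(n,p.round(4),round(i,3))
    for b in PADDLE: cv2.polylines(im,[cv2.convexHull(proj(place(b,[.5775,.03,-.2],.07),c).astype(np.int32))],True,(255,255,0),1)
    out.append(im[50:380,130:450] if n=="top" else im[50:380,100:450])
cv2.imwrite("pics/f6.png",cv2.resize(np.hstack(out),None,fx=1.19,fy=1.19,interpolation=cv2.INTER_CUBIC))
E
```

```text
13.5 [ 0.43997374 -0.1974521   0.27584443]
top [ 0.5758  0.0281 -0.205 ] 0.921
scene [ 0.572   0.0332 -0.2058] 0.867
```

View pics/f6.png

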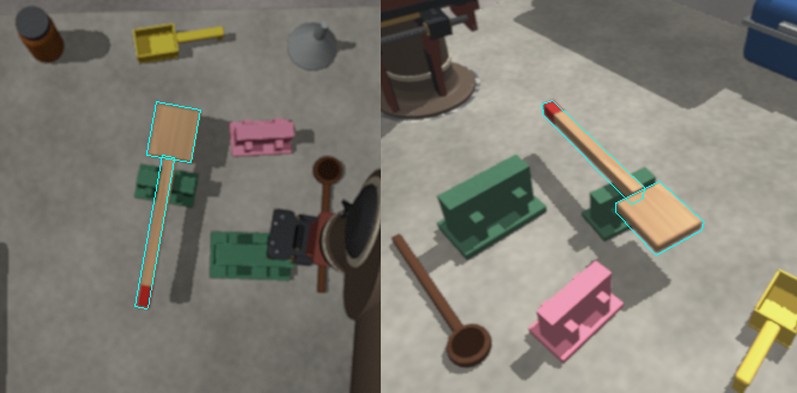

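The paddle sits level and square on the small green block in both views, and nothing else has moved.

```bash
python3 -c "
from rig import arm
print(arm.finish_job())"
```

```text
the job is handed in; nothing more can be done
None
```

The paddle now lies flat and square across the ridge of the small green block, balancing there on its own, and I have handed the job in. I gripped it at its balance point, lowered it until I felt light contact of about 4 N, then let go and moved the arm clear. The clock stood at about 13.6 s of the 43 s allowed.

**Position:** In the last pictures, about 2 s after I let go, the paddle fits a level outline at the ridge height. The fitted balance point is 1.5 mm (top camera) to 5 mm (scene camera) from the ridge's centre line, and the ridge extends 15 mm either side of it. The yaw is within about 0.005 rad of square.

**Disagreements:** The two fixed cameras differ by about 5 mm. The scene fit was the poorer one (overlap 0.87, against 0.92 for the top). The closer wrist view before setting down, which I relied on, had the paddle within 1 mm of the centre line.

**Other problems:** My first two move calls were refused for missing fields and did not move the arm. One top-camera fit failed because the arm blocked the view, so I ignored it. The other objects look unmoved by eye in the final pictures; I did not measure them.

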